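# Lock the stop plate onto the labelling stand

## Robot

A 6-joint arm with a two-finger parallel gripper is mounted at the origin on a cart in front of the work surface, level with it; the furniture and walls round the work are solid. World frame = base frame: x ahead of the robot, y to its left, z up, the work surface at z = 0. Lengths are in mm, angles in degrees, forces in N, time in s.
With the tool pointing down it reaches from about 300 to 850 mm from the base axis. Payload 4.2 kg.
Tool frame: the origin (TCP) lies midway between the tips of the shut fingers; the grasp point (between the pads) lies 19 mm behind it; y points along the fingers, z is the direction in which the jaws open and shut, and the axes are right-handed (so a half turn about y gives the same grasp; the last joint's range is limited). The gripper opens to 91 mm and grips with 3 to 60 N. Pads are 32 mm wide; open, the fingers measure 118 mm over their backs; the gripper's body (76 mm by 178 mm) begins 60 mm behind the grasp point.
Start: joints at [65.604, 18.312, 89.639, -0, 72.044, -1.146], TCP at [226.987, 528.318, 213.976] pointing down, gripper open.
Joint ranges: [-177.97, 177.97], [-48.28, 115.42], [12.27, 149.76], [-77.06, 257.06], [2.81, 150.46], [-146.56, 146.56]. Speed limits (degrees/s): [147.25, 147.25, 180, 180, 180, 180].

## Interface

Orientations are given as [roll, pitch, yaw] about the fixed x, y, z axes, in that order (R = Rz(yaw) Ry(pitch) Rx(roll)).
In Python, from workcell import env gives the robot as it stands.
- The arm moves only by the shell command python3 -m handwheel 'ROWS' [FORCE]. ROWS is JSON, a list of rows, each a list of 3 entries, a list of its own where there are three numbers: the opening, from 0 (shut) to 1 (fully open), then the shift along the tool's x, y, z in mm, then the turn, a rotation vector about the tool's x, y, z in degrees. A call has exactly 10 rows; each row shifts and turns the commanded pose from where the row before left it, along the tool's axes as they then stand; what a row does not reach is not made up. A row lasts 1/12 s, in which the tool goes at most 41.7 mm and 7.16 degrees, less where a joint would pass 70% of its speed; a pose out of reach is approached as far as the arm can. A call is refused whole if a number of a shift passes 41.7 or a number of a turn 7.16, either way. A call with a gripper value outside its range is refused whole. The fingers move at their own pace and stop on an object; FORCE is the grip in N (left out, the last holds). Time passes only in rows, so rows that do not move let the fingers close, or fill a call up. It gives the time, the measured TCP pose, the force and the opening at its end, in the units of the state.
- env.state(): the state, without advancing time (a new reading comes with each control period).
- env.grab_frame(name): name is "side" or "top"; returns the picture (384x512x3 uint8, red, green, blue); there is no depth.
- env.camera_info(name): a dict with "fx", "fy", "cx", "cy" (pixels), "camera_from_world" (4x4, takes a point from world to camera coordinates). Camera axes: x right, y down, z forward; pixel columns grow to the right and rows downward; lengths in mm; the calibration is good to about 2 mm. A picture is of the moment at which its call begins. camera_info takes no time and is no camera call.
- env.job_done(): hands the job in, once; it reports no verdict.
Trained networks look in the newest picture that a camera, given by its name, has taken for a name from the list of things; names that differ only in an ending like _2 or _b are one class to them, and where a whole thing is asked for, a point or a joint stands for the part that bears it (a point fixed in the world has none). Each returns a list of dicts, best first, with "p" (0 to 1); they miss things now and then, are a little off and sometimes report something else, mostly with a low value. They report only what shows in the picture. A call takes as long as a camera call.
- env.masks_of(camera, label): "region" (384x512 bool, what is visible of it) and "location" ([column, row] in pixels, amid what is visible of it).
The state is a dict: "time_s": time; "qpos": joint angles; "qvel": joint speeds; "effort": joint torques, N m; "ee_pos": TCP position; "ee_rot": TCP orientation; "force": force on the tool from outside, world axes, zero at the start; "torque": the same for the moment, N m; "gripper_width": finger opening in mm.
Only numpy, scipy, OpenCV 4.12 (cv2) and the standard library are available. Lean on these libraries where they do the work, as an engineer would, in place of code of your own. Each camera call takes 0.05 s, during which the arm holds its last target.

## Task

Fit the loose stop plate to the sloping labelling stand: press the round ends of its two keyholes over the headed studs until it lies flat on the bed, then slide it fully home down the slope so that the studs lock in the narrow slots. Then turn the lock ring by its lever, clockwise, all the way to the locked mark so the plate cannot slide back up. Leave the other things on the table where they stand, and let go of everything at the end.

Things in the scene. Friction and masses are not known exactly. Their poses are not given: they have to be found in the camera images.
- stop_plate: Loose dark steel plate, 110 mm (its x) by 160 mm (its y), 6 mm thick, about 0.35 kg (varies), flat on the table. Origin: centre of its underside; z up through the plate, +x towards the edge that goes up the slope. Along the lower (-x) edge a lip, 6 mm wide, rises 14 mm above the plate. Two keyholes go through it; a black bar handle stands in the middle.
- plate_handle (a point): Centre of the plate's handle bar, 35 mm above the underside at plate x = y = 0; plate's axes. The bar is 76 mm long along y, 14 mm thick along x, from 28 to 42 mm above the underside, on posts 12 mm wide at y = +29 and -29 mm. Grasp it across x.
- keyhole_left (a point): Centre of the round end of the left keyhole, at the underside (plate x = -15, y = +55 mm). The round end is 32 mm in diameter; from it a slot 16 mm wide runs towards plate +x and ends 35 mm from this point.
- keyhole_right (a point): The same for the right keyhole (plate x = -15, y = -55 mm).
- bed: Flat bed of the fixed stand, rising 15 degrees away from its front edge. Origin: on the bed's surface midway between the studs; +x up the slope, y left along the bed, z square out of it. Bed: x -85 to +162 mm, y -95 to +95 mm. Plate's origin at bed x = +15 mm, y = 0: holes over the stud heads; at x = -15 mm: fully home (slot ends stop on the studs). Friction keeps the plate from sliding by itself.
- stud_left (a point): Top centre of the left steel stud (bed x = 0, y = +55 mm, 15 mm above the bed): shank 10 mm in diameter, above it a head 24 mm in diameter from 9 to 15 mm above the bed, chamfered on top.
- stud_right (a point): The same for the right stud (bed x = 0, y = -55 mm).
- ring_axis (a point): Top of the lock ring's axis (bed x = +96 mm, y = 0, 22 mm above the bed), square to the bed; bed's axes. The steel ring is 36 mm in diameter. Its nose, reaching 54.5 mm from the axis, points to bed -y when open and to bed -x when locked, just behind the upper edge of a plate that is home; it strikes a plate that is not home.
- lock_ring (a joint): Turn of the lock ring (rad): 0 = open, 1.571 = locked, at its end stop; clockwise seen from above is positive. It starts between 0 and 0.3 and stays where it is left (about 1.5 N at the pin moves it). One dark line on the bed marks the lever's open place; locked, it stands between two dark lines.
- lever_pin (a point): Upright black pin at the end of the ring's lever, 60 mm from the axis: 14 mm in diameter, 20 to 64 mm above the bed; this point is its centre, 42 mm up. The flat lever below lies 16 to 22 mm above the bed. From above, in the bed's frame, the lever points at -50 degrees from +x (up the slope, right) when open, at -140 degrees (down the slope, right) when locked.
- bottle_right: Bystander: plain cream soap bottle with black cap, 50x87x202 mm, standing to the right; origin centre of its underside.
- glue_can: Bystander: tin, 69 mm in diameter, 76 mm high, to the right; origin centre of its underside.
- tape_roll: Bystander: brown tape roll lying flat, 105 mm in diameter, 48 mm high, to the left; origin centre of its underside.
- gauge_block: Bystander: steel gauge block with a knob, 30x60x42 mm, to the left; origin centre of its underside.
- bottle_front: Bystander: plain cream soap bottle with black cap, 50x87x202 mm, behind the work; origin centre of its underside.

How it is judged (in metres and radians):
On the way, in this order (a step that is already met when the one before it is completed fails the run):
1. the plate lies on the bed with both stud heads through its keyholes (x of stop_plate in the frame of bed between -0.025 and 0.025 m and y of stop_plate in the frame of bed between -0.007 and 0.007 m and z of stop_plate in the frame of bed between -0.003 and 0.006 m), for 0.2 s.
2. the plate is slid home, studs in the narrow slots (x of stop_plate in the frame of bed between -0.022 and -0.01 m and y of stop_plate in the frame of bed between -0.007 and 0.007 m and z of stop_plate in the frame of bed between -0.003 and 0.006 m and angle between the z axis of stop_plate and the z axis of bed, either way round below 0.08 rad), for 0.2 s.
3. the lock ring is turned to its locked mark (value of joint lock_ring above 1.42 rad), for 0.2 s.
At the end, for the whole second after the job is handed in: The plate rests flat on the bed (origin within 6 mm of the bed's surface, within 0.08 rad of parallel, within 7 mm sideways), slid home (origin between 10 and 22 mm down the slope from the stud line), the lock ring is turned past 1.42 rad, and all is at rest (all of step 2 and value of joint lock_ring above 1.42 rad and linear speed of stop_plate below 0.02 m/s); the robot touches nothing.
It fails at once if the bottle right is moved more than 30 mm or tipped (distance of bottle_right from where it was at the start of the episode above 0.03 m or angle between bottle_right's own z axis and vertical above 0.35 rad).
It fails at once if the glue can is moved more than 30 mm or tipped (distance of glue_can from where it was at the start of the episode above 0.03 m or angle between glue_can's own z axis and vertical above 0.35 rad).
It fails at once if the tape roll is moved more than 30 mm or tipped (distance of tape_roll from where it was at the start of the episode above 0.03 m or angle between tape_roll's own z axis and vertical above 0.35 rad).
It fails at once if the gauge block is moved more than 30 mm or tipped (distance of gauge_block from where it was at the start of the episode above 0.03 m or angle between gauge_block's own z axis and vertical above 0.35 rad).
It fails at once if the bottle front is moved more than 30 mm or tipped (distance of bottle_front from where it was at the start of the episode above 0.03 m or angle between bottle_front's own z axis and vertical above 0.35 rad).
It also fails if it takes over 61 s, if anything falls off the work surface, if the arm or the gripper's body presses on something with over 40 N, if the wrist force passes 120 N, or if a joint passes its speed limit or range.

## Working session

There is one attempt and no reset: what is moved stays moved. The work goes in short steps, Python scripts to look and compute and a shell command to move; the robot and the scene stay as the last step left them, time stands still between calls to the robot, and variables do not carry over. Pictures are saved under pics/ and viewed, and the job is handed in when it is done.

```bash
ls; mkdir -p pics; python3 - <<'E'
from workcell import env
import cv2,numpy as np
np.set_printoptions(precision=3,suppress=True)
print(env.state())
for n in ("side","top"):
    im=env.grab_frame(n); cv2.imwrite(f"pics/{n}0.png",cv2.cvtColor(im,cv2.COLOR_RGB2BGR))
    c=env.camera_info(n); print(n,c)
E
```

```text
pics
{'time_s': 0.0, 'qpos': array([65.604, 18.351, 89.705, -0.001, 72.041, -1.144]), 'qvel': array([-0.04 ,  0.001,  0.062,  0.014, -0.071, -0.033]), 'effort': array([  0.002, -41.247, -23.197,   0.073,   0.046,  -0.   ]), 'ee_pos': array([226.785, 527.867, 213.141]), 'ee_rot': array([-90.097,   0.001, -23.252]), 'force': array([-0.571,  0.865, -0.411]), 'torque': array([-0.057,  0.022, -0.011]), 'gripper_width': 91.28199084465896}
side {'fx': 391.81759158708905, 'fy': 391.81759158708905, 'cx': 263.0233459694422, 'cy': 190.04398322845574, 'camera_from_world': array([[   0.945,   -0.326,    0.007, -574.088],
       [  -0.182,   -0.547,   -0.817,  186.258],
       [   0.27 ,    0.771,   -0.577, 1330.617],
       [   0.   ,    0.   ,    0.   ,    1.   ]])}
top {'fx': 356.4458464431556, 'fy': 356.4458464431556, 'cx': 262.2587401336766, 'cy': 192.09541307893446, 'camera_from_world': array([[  -0.018,   -1.   ,    0.001,    4.055],
       [  -0.977,    0.018,   -0.211,  623.438],
       [   0.211,   -0.005,   -0.977, 1069.147],
       [   0.   ,    0.   ,    0.   ,    1.   ]])}
```

View pics/side0.png

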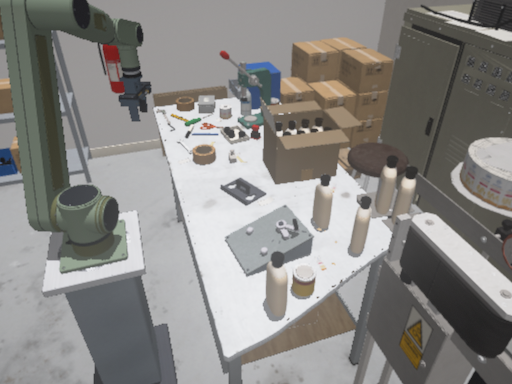

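View pics/top0.png

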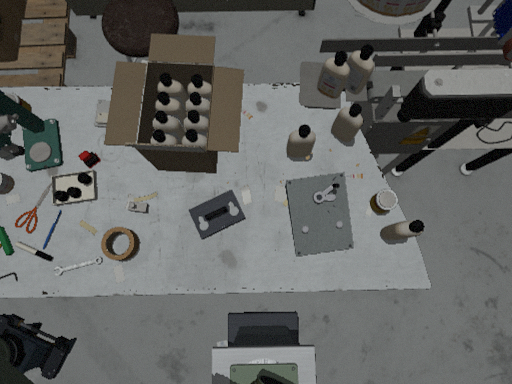

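```bash
cat > h.py <<'E'
from workcell import env
import cv2,numpy as np
np.set_printoptions(precision=3,suppress=True)
def P(n,X):
    c=env.camera_info(n);T=c["camera_from_world"];X=np.atleast_2d(X)
    q=X@T[:3,:3].T+T[:3,3]
    return np.c_[c["fx"]*q[:,0]/q[:,2]+c["cx"],c["fy"]*q[:,1]/q[:,2]+c["cy"]]
def ray(n,uv):
    c=env.camera_info(n);T=c["camera_from_world"];R=T[:3,:3]
    d=R.T@np.array([(uv[0]-c["cx"])/c["fx"],(uv[1]-c["cy"])/c["fy"],1]);o=-R.T@T[:3,3]
    return o,d/np.linalg.norm(d)
def atz(n,uv,z):
    o,d=ray(n,uv);return o+d*(z-o[2])/d[2]
def tri(a,b):
    o1,d1=ray("top",a);o2,d2=ray("side",b)
    s=np.linalg.lstsq(np.c_[d1,-d2],o2-o1,rcond=None)[0]
    p,q=o1+s[0]*d1,o2+s[1]*d2
    return (p+q)/2,np.linalg.norm(p-q)
def crop(n,x0,y0,w,h,k,f,pts=None):
    im=cv2.cvtColor(env.grab_frame(n),cv2.COLOR_RGB2BGR)
    c=cv2.resize(im[y0:y0+h,x0:x0+w],None,fx=k,fy=k,interpolation=cv2.INTER_CUBIC)
    if pts is not None:
        for u,v in pts: cv2.drawMarker(c,(int(round((u-x0+.5)*k)),int(round((v-y0+.5)*k))),(0,0,255),cv2.MARKER_CROSS,10,1)
    cv2.imwrite(f,c);return im
E
python3 - <<'E'
from h import *
crop("top",180,160,180,110,4.4,"pics/t1.png"); crop("side",215,160,110,110,5,"pics/s1.png")
for l in ["stop_plate","plate_handle","keyhole_left","keyhole_right","bed","stud_left","stud_right","ring_axis","lever_pin","bottle_right","glue_can","bottle_front","tape_roll","gauge_block"]:
    L={}
    for n in("top","side"):
        r=env.masks_of(n,l); L[n]=r
        print(l,n,[(round(x["p"],2),np.round(x["location"],1).tolist(),int(x["region"].sum())) for x in r[:2]])
    if L["top"] and L["side"]: print("   ",*tri(L["top"][0]["location"],L["side"][0]["location"]))
E
```

```text
stop_plate top [(0.79, [214.0, 216.2], 1407)]
stop_plate side [(0.62, [242.7, 190.9], 595)]
    [565.923 154.406  -7.351] 12.465271228195155
plate_handle top [(0.6, [215.9, 214.1], 1298)]
plate_handle side [(0.79, [244.3, 190.6], 576)]
    [571.5   147.593  -2.406] 11.153771174461996
keyhole_left top [(0.94, [217.5, 214.8], 1422)]
keyhole_left side [(0.83, [245.2, 192.2], 599)]
    [571.712 142.494  -7.429] 14.994285993878862
keyhole_right top [(0.59, [215.2, 211.4], 1497)]
keyhole_right side [(0.7, [244.0, 189.1], 668), (0.38, [267.9, 238.6], 3140)]
    [575.456 149.981   3.536] 2.615832094546041
bed top [(0.73, [319.8, 212.1], 4471)]
bed side []
stud_left top [(0.81, [319.8, 214.3], 4537)]
stud_left side [(0.74, [267.6, 235.5], 3104)]
    [ 554.464 -190.931   45.892] 5.346805192500329
stud_right top [(0.61, [318.1, 213.8], 4439)]
stud_right side [(0.93, [272.0, 238.6], 3139)]
    [ 564.806 -190.048   26.642] 16.932737420735922
ring_axis top [(0.83, [316.7, 214.3], 4583)]
ring_axis side [(0.57, [267.6, 237.9], 3196), (0.17, [284.4, 226.1], 251)]
    [ 557.273 -183.791   28.225] 5.33
[... 290 characters left out ...]
ottle_right side [(0.64, [273.9, 282.7], 1200), (0.4, [243.4, 189.8], 642)]
    [ 720.666  233.156 -706.914] 66.31334251016827
glue_can top [(0.81, [384.6, 199.4], 499), (0.7, [113.6, 242.4], 690)]
glue_can side [(0.86, [305.2, 282.9], 632)]
    [ 599.038 -407.626   30.873] 0.8232992698135396
bottle_front top [(0.89, [298.9, 142.3], 783), (0.25, [137.1, 209.0], 161)]
bottle_front side [(0.8, [322.6, 204.4], 851), (0.45, [241.6, 192.4], 590)]
    [ 786.003 -129.809   76.47 ] 1.8434785395012672
tape_roll top [(0.94, [112.1, 245.9], 663)]
tape_roll side [(0.95, [202.9, 155.3], 404)]
    [472.024 487.876  -5.246] 9.976837260770541
gauge_block top [(0.71, [137.7, 208.7], 226)]
gauge_block side []
```

View pics/t1.png

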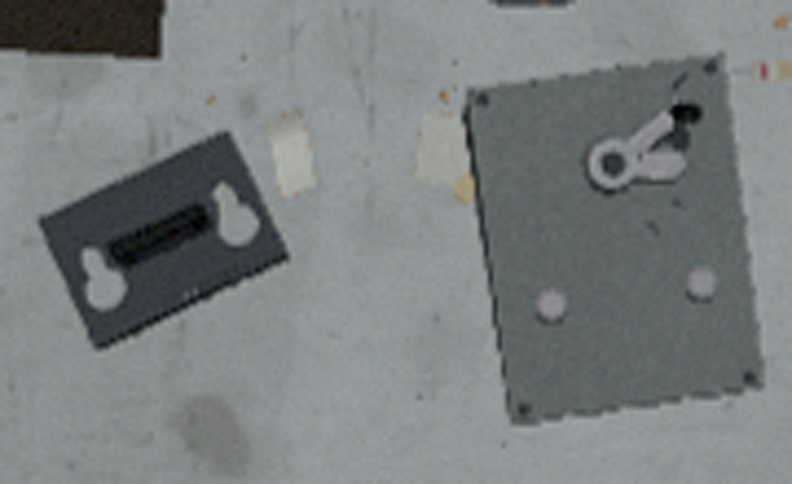

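View pics/s1.png

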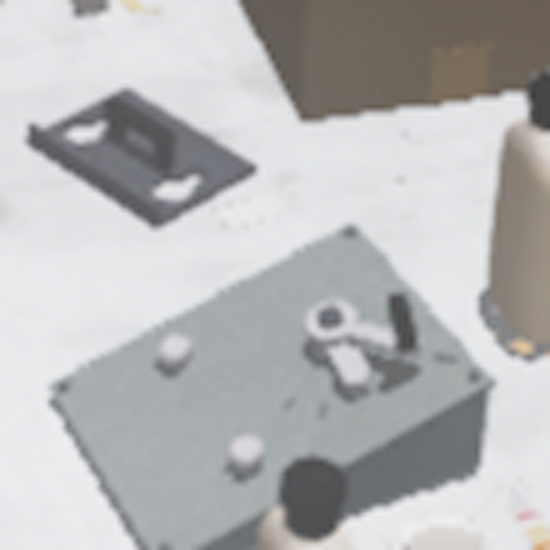

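```bash
cat > fit.py <<'E'
from h import *
from scipy.optimize import least_squares
def t(p):return [p[0]/4.4+180-.4,p[1]/4.4+160-.4]
def s(p):return [p[0]/5+215-.4,p[1]/5+160-.4]
def Rot(yaw,pitch):
    a,b=np.radians([yaw,pitch]);
    Rz=np.array([[np.cos(a),-np.sin(a),0],[np.sin(a),np.cos(a),0],[0,0,1]])
    Ry=np.array([[np.cos(b),0,-np.sin(b)],[0,1,0],[np.sin(b),0,np.cos(b)]])  # +x rises
    return Rz@Ry
plate=[("top",(38,218),(55,80,6)),("top",(229,131),(55,-80,6)),("top",(104,288),(-15,55,3)),("top",(239,222),(-15,-55,3)),("top",(158,236),(0,0,42)),
("side",(126,90),(55,80,6)),("side",(256,168),(55,-80,6)),("side",(84,132),(-15,55,3)),("side",(177,188),(-15,-55,3))]
bed=[("top",(466,90),(162,95,0)),("top",(722,55),(162,-95,0)),("top",(763,385),(-85,-95,0)),("top",(515,424),(-85,95,0)),("top",(551,305),(0,55,15)),("top",(701,284),(0,-55,15)),("top",(613,163),(96,0,22)),
("side",(350,228),(162,95,0)),("side",(493,382),(162,-95,0)),("side",(52,390),(-85,95,0)),("side",(175,350),(0,55,13)),("side",(246,450),(0,-55,13)),("side",(330,318),(96,0,22))]
def fit(obs,x0,freez,pitch):
    def r(x,full=False):
        R=Rot(x[3],pitch);o=[]
        for n,p,q in obs:
            X=R@np.array(q,float)+[x[0],x[1],x[2] if freez else 0]
            o.append((P(n,X)[0]-(t(p) if n=="top" else s(p))))
        return np.array(o) if full else np.r_[np.ravel(o),0 if freez else x[2]]
    S=least_squares(r,x0,loss="soft_l1")
    return S.x,r(S.x,True)
if __name__=="__main__":
    x,r=fit(plate,[570,148,0,20],False,0);print(x);print(r)
    x,r=fit(plate,[570,148,0,20],True,0);print("free z",x)
    x,r=fit(bed,[540,-190,30,5],True,15);print(x);print(r)
    for n in("top","side"):
        c=env.camera_info(n);T=c["camera_from_world"];print(n,-T[:3,:3].T@T[:3,3])
        for k in (0,6):
            pass
E
python3 fit.py
```

```text
[567.064 144.173  -0.     24.77 ]
[[-0.081 -0.156]
 [ 0.204 -0.807]
 [ 0.457 -0.328]
 [ 0.001  0.344]
 [ 0.015 -1.586]
 [-0.394 -0.76 ]
 [-0.269 -0.416]
 [-0.819  0.247]
 [-1.554  0.565]]
free z [567.359 144.593  -1.538  24.796]
[ 517.648 -195.65    31.225    7.332]
[[-0.22  -0.224]
 [ 0.054 -0.622]
 [ 0.537 -0.12 ]
 [-0.861 -0.322]
 [ 0.375 -0.294]
 [ 0.303 -0.543]
 [-0.239 -0.224]
 [ 0.081 -1.025]
 [-0.029  0.285]
 [-1.522 -0.475]
 [-0.699  0.254]
 [-0.533  0.675]
 [-0.308  1.018]]
top [ 383.388   -1.368 1176.766]
side [  216.863 -1110.917   923.929]
```

```bash
cat > plan.py <<'E'
from h import *
from scipy.spatial.transform import Rotation as Rn
from scipy.linalg import logm,expm
def cur():
    s=env.state();return np.array(s["ee_pos"]),Rn.from_euler("xyz",s["ee_rot"],degrees=True)
def rows(p1,R1,n,p0=None,R0=None,d=1):
    """constant row (shift,turn) taking n rows to the target; prints row and predicted path/end"""
    if p0 is None:p0,R0=cur()
    T0=np.eye(4);T0[:3,:3]=R0.as_matrix();T0[:3,3]=p0
    T1=np.eye(4);T1[:3,:3]=R1.as_matrix();T1[:3,3]=p1
    E=expm(np.real(logm(np.linalg.inv(T0)@T1))/n)
    sh=np.round(E[:3,3],d);tu=np.round(Rn.from_matrix(E[:3,:3]).as_rotvec(degrees=True),2)
    print("row",sh.tolist(),tu.tolist())
    p,R=np.array(p0),R0
    for i in range(n):
        p=p+R.apply(sh);R=R*Rn.from_rotvec(tu,degrees=True)
        if i in(n//2-1,n-1):print("  after",i+1,p,R.as_euler("xyz",degrees=True))
    return p,R
def tool(yaw,pitch=0):  # tool z along surface +x (rising by pitch), y along -normal
    from fit import Rot
    B=Rot(yaw,pitch);z=B[:,0];y=-B[:,2];x=np.cross(y,z)
    return Rn.from_matrix(np.c_[x,y,z])
E
python3 - <<'E'
from plan import *
print(atz("top",(216.6,172.7),0),atz("top",(150,171),0),atz("top",(160,150),150),atz("side",(276,184),0))
print(tool(24.8).as_euler("xyz",degrees=True))
rows([567,144,150],tool(24.8),20)
E
```

```text
[708.428 147.151   0.   ] [718.531 374.899   0.   ] [741.134 299.897 150.   ] [715.762 148.116   0.   ]
[-90.    0.  -65.2]
row [26.1, 3.2, -2.4] [-0.0, 2.1, -0.0]
  after 10 [432.496 368.    181.951] [-89.998   0.001 -44.251]
  after 20 [566.915 144.684 149.943] [-89.999   0.002 -65.251]
```

```bash
python3 -m handwheel '[[0.55,[26.1,3.2,-2.4],[0,2.1,0]],[0.55,[26.1,3.2,-2.4],[0,2.1,0]],[0.55,[26.1,3.2,-2.4],[0,2.1,0]],[0.55,[26.1,3.2,-2.4],[0,2.1,0]],[0.55,[26.1,3.2,-2.4],[0,2.1,0]],[0.55,[26.1,3.2,-2.4],[0,2.1,0]],[0.55,[26.1,3.2,-2.4],[0,2.1,0]],[0.55,[26.1,3.2,-2.4],[0,2.1,0]],[0.55,[26.1,3.2,-2.4],[0,2.1,0]],[0.55,[26.1,3.2,-2.4],[0,2.1,0]]]' 30
python3 -m handwheel '[[0.55,[26.1,3.2,-2.4],[0,2.1,0]],[0.55,[26.1,3.2,-2.4],[0,2.1,0]],[0.55,[26.1,3.2,-2.4],[0,2.1,0]],[0.55,[26.1,3.2,-2.4],[0,2.1,0]],[0.55,[26.1,3.2,-2.4],[0,2.1,0]],[0.55,[26.1,3.2,-2.4],[0,2.1,0]],[0.55,[26.1,3.2,-2.4],[0,2.1,0]],[0.55,[26.1,3.2,-2.4],[0,2.1,0]],[0.55,[26.1,3.2,-2.4],[0,2.1,0]],[0.55,[26.1,3.2,-2.4],[0,2.1,0]]]'
python3 - <<'E'
from plan import *
print(cur()[0],cur()[1].as_euler("xyz",degrees=True))
rows([567,144,65],tool(24.8),8)
E
```

```text
time_s: 2.43
ee_pos: [433.5, 367.2, 181.8]
ee_rot: [-90.0, 0.0, -44.4]
force: [0.2, 0.6, -0.1]
gripper_width: 50.4
time_s: 3.27
ee_pos: [567.6, 143.6, 149.8]
ee_rot: [-90.0, 0.0, -65.4]
force: [0.2, 0.0, -0.8]
gripper_width: 50.1
[567.568 143.59  149.809] [-89.979   0.004 -65.352]
row [-0.1, 10.6, -0.0] [-0.0, -0.02, -0.0]
  after 4 [567.414 143.962 107.409] [-89.979   0.004 -65.272]
  after 8 [567.259 144.335  65.009] [-89.979   0.004 -65.192]
```

```bash
python3 -m handwheel '[[0.55,[0,13.3,0],[0,0,0]],[0.55,[0,13.3,0],[0,0,0]],[0.55,[0,13.3,0],[0,0,0]],[0.55,[0,13.3,0],[0,0,0]],[0.55,[0,13.3,0],[0,0,0]],[0.55,[0,13.3,0],[0,0,0]],[0.55,[0,13.3,0],[0,0,0]],[0.55,[0,13.3,0],[0,0,0]],[0.55,[0,13.3,0],[0,0,0]],[0.55,[0,13.3,0],[0,0,0]]]'
python3 - <<'E'
from plan import *
print(cur()[0]); 
crop("top",170,160,110,110,4.8,"pics/t2.png"); crop("side",205,140,90,90,6,"pics/s2.png")
E
```

```text
time_s: 4.1
ee_pos: [567.1, 144.8, 16.4]
ee_rot: [-90.0, -0.0, -65.3]
force: [-0.3, -0.4, 0.1]
gripper_width: 49.9
[567.112 144.759  16.396]
```

View pics/s2.png

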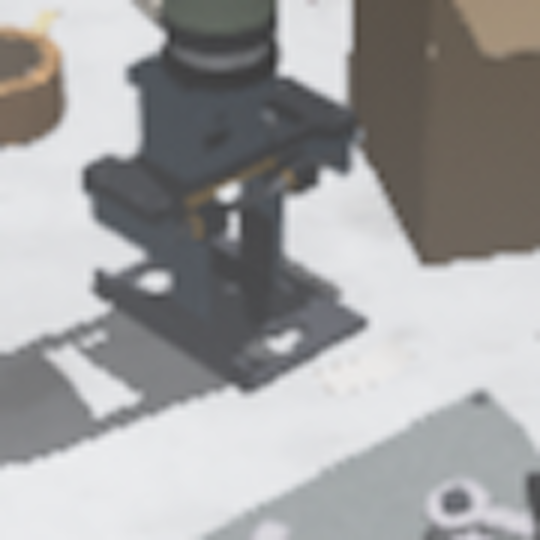

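View pics/t2.png

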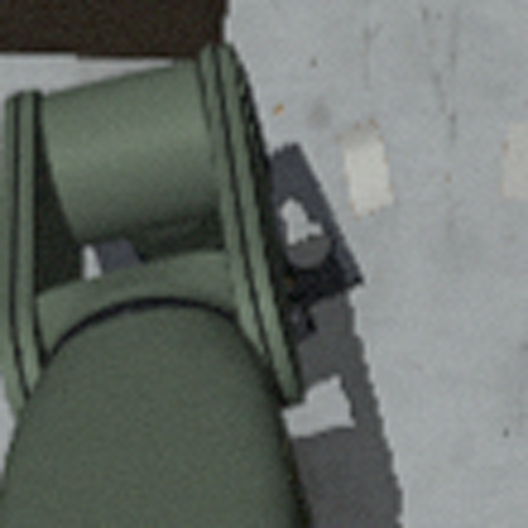

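Fingers straddle the bar (side crop, about (230,250)) and nothing touches the lip. Closing.

```bash
python3 -m handwheel '[[0,[0,0,0],[0,0,0]],[0,[0,0,0],[0,0,0]],[0,[0,0,0],[0,0,0]],[0,[0,0,0],[0,0,0]],[0,[0,0,0],[0,0,0]],[0,[0,0,0],[0,0,0]],[0,[0,0,0],[0,0,0]],[0,[0,0,0],[0,0,0]],[0,[0,0,0],[0,0,0]],[0,[0,0,0],[0,0,0]]]' 50
python3 - <<'E'
from plan import *
print(cur()[0],cur()[1].as_euler("xyz",degrees=True))
crop("side",205,140,90,90,6,"pics/s3.png")
E
```

```text
time_s: 5.03
ee_pos: [567.4, 144.8, 17.5]
ee_rot: [-89.9, -0.0, -65.3]
force: [-1.1, 0.3, 5.1]
gripper_width: 13.8
[567.365 144.835  17.48 ] [-89.935  -0.007 -65.251]
```

View pics/s3.png

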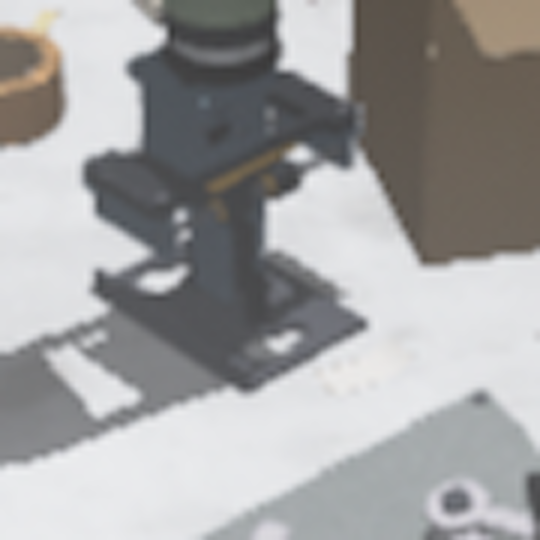

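```bash
cat >> plan.py <<'E'
BED=np.array([517.6,-195.6,31.2]);YAW=7.33
def bedpt(x,y,z):
    from fit import Rot
    return BED+Rot(YAW,15)@np.array([x,y,z],float)
def tobed(p):
    from fit import Rot
    return Rot(YAW,15).T@(np.asarray(p)-BED)
E
python3 - <<'E'
from plan import *
p,R=cur()
print(bedpt(15,0,97.5))
p,R=rows(p+[0,0,130],R,10)
rows(bedpt(15,0,97.5),tool(YAW,15),20,p,R)
E
```

```text
[ 506.942 -196.971  129.26 ]
row [0.0, -13.0, 0.0] [0.0, -0.0, 0.0]
  after 5 [567.284 144.813  82.482] [-89.937  -0.008 -65.249]
  after 10 [567.215 144.791 147.482] [-89.937  -0.008 -65.249]
row [15.6, 0.0, -7.9] [0.74, 0.87, -0.11]
  after 10 [549.036 -28.904 143.702] [-82.481  -0.531 -73.996]
  after 20 [ 505.889 -197.6    129.747] [-75.033   0.087 -82.738]
```

```bash
python3 -m handwheel '[[0,[0,-13,0],[0,0,0]],[0,[0,-13,0],[0,0,0]],[0,[0,-13,0],[0,0,0]],[0,[0,-13,0],[0,0,0]],[0,[0,-13,0],[0,0,0]],[0,[0,-13,0],[0,0,0]],[0,[0,-13,0],[0,0,0]],[0,[0,-13,0],[0,0,0]],[0,[0,-13,0],[0,0,0]],[0,[0,-13,0],[0,0,0]]]'
python3 -m handwheel '[[0,[15.6,0,-7.9],[0.74,0.87,-0.11]],[0,[15.6,0,-7.9],[0.74,0.87,-0.11]],[0,[15.6,0,-7.9],[0.74,0.87,-0.11]],[0,[15.6,0,-7.9],[0.74,0.87,-0.11]],[0,[15.6,0,-7.9],[0.74,0.87,-0.11]],[0,[15.6,0,-7.9],[0.74,0.87,-0.11]],[0,[15.6,0,-7.9],[0.74,0.87,-0.11]],[0,[15.6,0,-7.9],[0.74,0.87,-0.11]],[0,[15.6,0,-7.9],[0.74,0.87,-0.11]],[0,[15.6,0,-7.9],[0.74,0.87,-0.11]]]'
python3 -m handwheel '[[0,[15.6,0,-7.9],[0.74,0.87,-0.11]],[0,[15.6,0,-7.9],[0.74,0.87,-0.11]],[0,[15.6,0,-7.9],[0.74,0.87,-0.11]],[0,[15.6,0,-7.9],[0.74,0.87,-0.11]],[0,[15.6,0,-7.9],[0.74,0.87,-0.11]],[0,[15.6,0,-7.9],[0.74,0.87,-0.11]],[0,[15.6,0,-7.9],[0.74,0.87,-0.11]],[0,[15.6,0,-7.9],[0.74,0.87,-0.11]],[0,[15.6,0,-7.9],[0.74,0.87,-0.11]],[0,[15.6,0,-7.9],[0.74,0.87,-0.11]]]'
python3 - <<'E'
from plan import *
p,R=cur()
print(tobed(p))
# predicted plate points: corners, keyholes from tcp
off=[(55,80,6),(55,-80,6),(-55,80,20),(-55,-80,20),(-15,55,6),(-15,-55,6)]
M=R.as_matrix()
B=np.c_[M[:,2],-np.cross(-M[:,1],M[:,2])*-1,-M[:,1]]
print(B)
pts=[p+B@(np.array(o)-[0,0,17.5]) for o in off]
studs=[bedpt(0,55,15),bedpt(0,-55,15)]
crop("side",210,160,110,110,5,"pics/s4.png",P("side",np.array(pts+studs)))
crop("top",270,160,110,110,5,"pics/t4.png",P("top",np.array(pts+studs)))
rows(bedpt(15,0,97.5),tool(YAW,15),10)
E
```

```text
time_s: 5.92
ee_pos: [565.9, 144.4, 146.2]
ee_rot: [-90.2, 0.0, -65.3]
force: [0.0, -0.4, -2.0]
gripper_width: 13.7
time_s: 6.75
ee_pos: [547.4, -29.7, 141.9]
ee_rot: [-82.7, -0.5, -74.0]
force: [0.5, -0.2, -2.8]
gripper_width: 13.5
time_s: 7.58
ee_pos: [504.1, -198.0, 128.0]
ee_rot: [-75.2, 0.2, -82.8]
force: [-0.6, -0.3, -1.6]
gripper_width: 13.4
[11.881 -0.635 97.054]
[[ 0.959 -0.126 -0.253]
 [ 0.121  0.992 -0.035]
 [ 0.255  0.003  0.967]]
row [-0.1, -0.1, 0.4] [0.03, -0.03, -0.01]
  after 5 [ 505.159 -198.2    128.697] [-75.139   0.088 -82.773]
  after 10 [ 506.885 -197.477  129.696] [-74.989   0.001 -82.641]
```

View pics/s4.png

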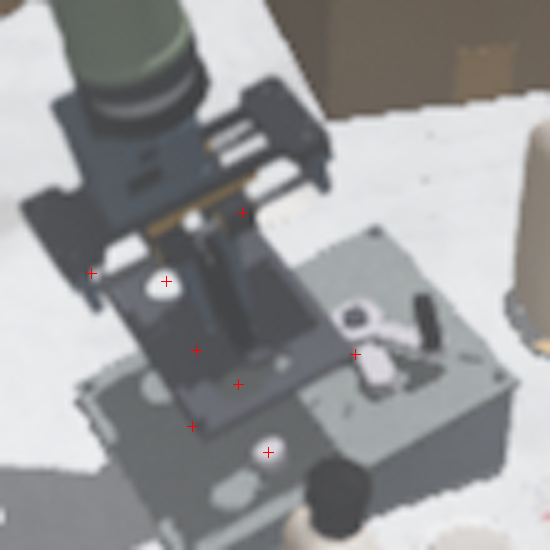

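View pics/t4.png

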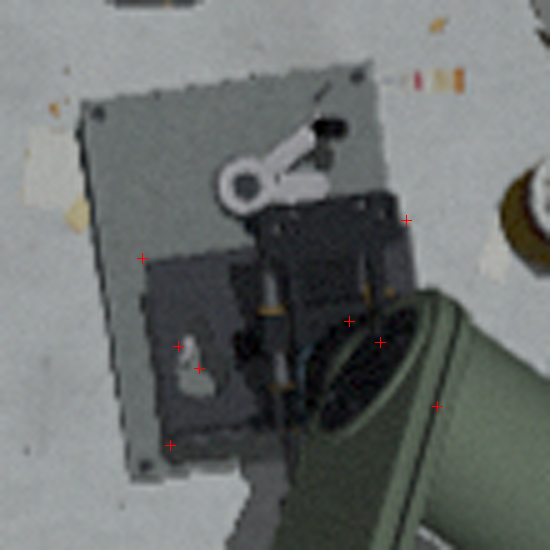

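```bash
python3 -m handwheel '[[0,[-0.1,5.5,0.35],[0.03,-0.03,0]],[0,[-0.1,5.5,0.35],[0.03,-0.03,0]],[0,[-0.1,5.5,0.35],[0.03,-0.03,0]],[0,[-0.1,5.5,0.35],[0.03,-0.03,0]],[0,[-0.1,5.5,0.35],[0.03,-0.03,0]],[0,[-0.1,5.5,0.35],[0.03,-0.03,0]],[0,[-0.1,5.5,0.35],[0.03,-0.03,0]],[0,[-0.1,5.5,0.35],[0.03,-0.03,0]],[0,[-0.1,5.5,0.35],[0.03,-0.03,0]],[0,[-0.1,5.5,0.35],[0.03,-0.03,0]]]'
cat >> plan.py <<'E'
def look(tag,h=17.5):
    p,R=cur();M=R.as_matrix();B=np.c_[M[:,2],-M[:,0],-M[:,1]]
    print("tcp in bed",tobed(p),"plate z",tobed(p)[2]-h,R.as_euler("xyz",degrees=True), "want",tool(YAW,15).as_euler("xyz",degrees=True))
    W=lambda o:p+B@(np.asarray(o,float)-[0,0,h])
    pl=[W((55,80,6)),W((55,-80,6)),W((-49,-80,6)),W((-49,-80,20)),W((-55,-80,20)),W((-55,80,20)),W((-49,80,20)),W((-49,80,6)),W((55,80,6))]
    th=np.linspace(0,2*np.pi,25)
    def kh(y,z):return [W((-15+16*np.cos(a),y+16*np.sin(a),z)) for a in th]
    def st(y):return [bedpt(12*np.cos(a),y+12*np.sin(a),15) for a in th]
    curves=[(pl,(0,255,255)),(kh(55,6),(0,255,0)),(kh(-55,6),(0,255,0)),(st(55),(0,0,255)),(st(-55),(0,0,255))]
    for n,(x0,y0,w,hh) in {"side":(220,185,85,85),"top":(275,185,95,85)}.items():
        im=cv2.cvtColor(env.grab_frame(n),cv2.COLOR_RGB2BGR);k=8 if n=="side" else 8
        c=cv2.resize(im[y0:y0+hh,x0:x0+w],None,fx=k,fy=k,interpolation=cv2.INTER_CUBIC)
        c=cv2.convertScaleAbs(c,alpha=1.4,beta=10)
        raw=c.copy()
        for q,col in curves:
            uv=(P(n,np.array(q))-[x0,y0]+.5)*k
            cv2.polylines(c,[np.round(uv).astype(int)],False,col,1)
        out=np.hstack([raw,c]);out=cv2.resize(out,None,fx=.55,fy=.55,interpolation=cv2.INTER_AREA)
        cv2.imwrite(f"pics/{n}_{tag}.png",out)
E
python3 -c "
from plan import *
look('5')"
```

```text
time_s: 8.52
ee_pos: [523.2, -194.4, 76.7]
ee_rot: [-74.8, 0.0, -82.4]
force: [1.0, -0.1, -2.3]
gripper_width: 13.2
tcp in bed [17.257  0.529 42.439] plate z 24.939106438063277 [-74.787   0.002 -82.447] want [-75.    -0.   -82.67]
```

View pics/side_5.png

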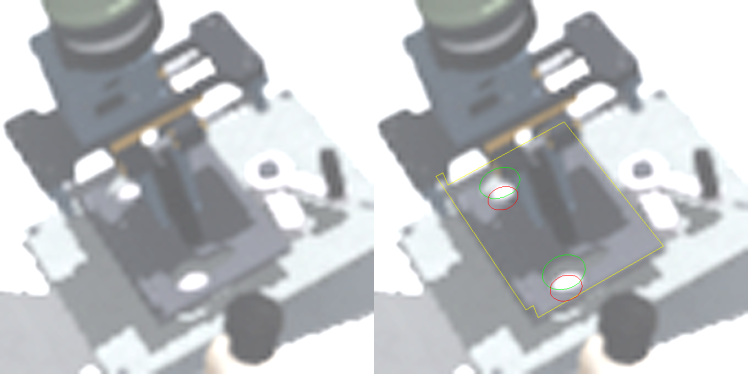

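View pics/top_5.png

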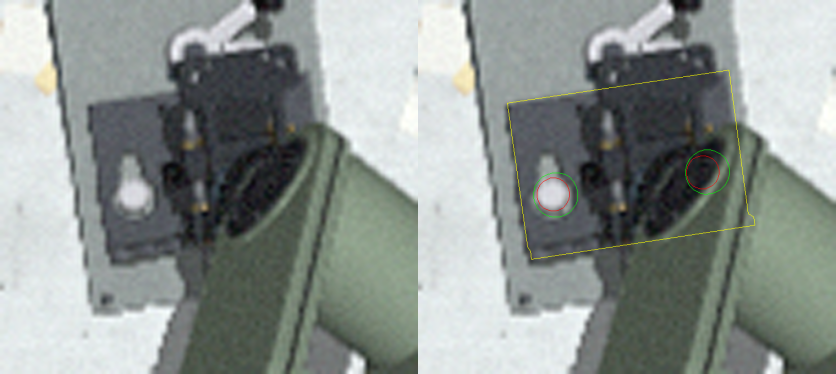

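```bash
cat > zoom.py <<'E'
from plan import *
def zoom(n,x0,y0,w,hh,k,f,g=1.6,h=17.5,draw=True):
    p,R=cur();M=R.as_matrix();B=np.c_[M[:,2],-M[:,0],-M[:,1]]
    W=lambda o:p+B@(np.asarray(o,float)-[0,0,h])
    th=np.linspace(0,2*np.pi,37)
    im=cv2.cvtColor(env.grab_frame(n),cv2.COLOR_RGB2BGR)
    c=cv2.convertScaleAbs(cv2.resize(im[y0:y0+hh,x0:x0+w],None,fx=k,fy=k,interpolation=cv2.INTER_LINEAR),alpha=g,beta=0)
    raw=c.copy()
    for y in(55,-55):
      a=np.arcsin(.5)
      K=[W((-15+16*np.cos(t),y+16*np.sin(t),6)) for t in np.linspace(a,2*np.pi-a,30)]+[W((12,y-8,6))]+[W((12+8*np.cos(t),y+8*np.sin(t),6)) for t in np.linspace(-np.pi/2,np.pi/2,9)]
      K.append(K[0])
      S=[bedpt(12*np.cos(t),y+12*np.sin(t),15) for t in th]
      for q,col in((K,(0,255,0)),(S,(0,0,255))):
        uv=(P(n,np.array(q))-[x0,y0]+.5)*k
        cv2.polylines(c,[np.round(uv).astype(int)],False,col,1)
    cv2.imwrite(f,np.hstack([raw,c]))
if __name__=="__main__":
    zoom("top",290,200,36,50,11,"pics/z1.png",1.8)
    zoom("side",225,210,60,50,6.6,"pics/z2.png",1.2)
E
python3 zoom.py
```

```text
(no output)
```

View pics/z1.png

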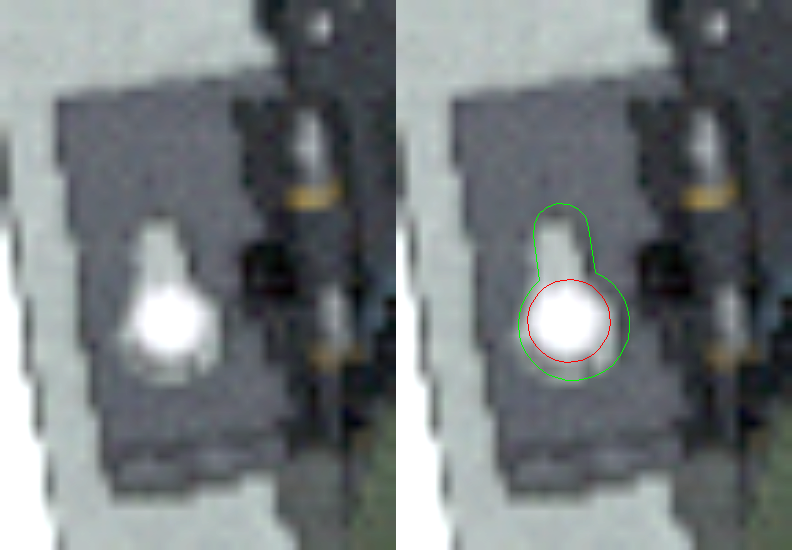

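View pics/z2.png

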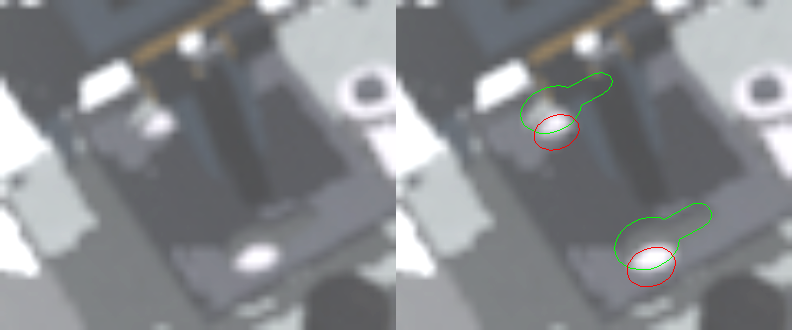

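```bash
python3 -m handwheel '[[0,[0.2,0,-1],[-0.1,0.1,0]],[0,[0.3,0,-1.2],[-0.1,0.1,0]],[0,[0,1.5,0],[0,0,0]],[0,[0,2.5,0],[0,0,0]],[0,[0,2.5,0],[0,0,0]],[0,[0,2.5,0],[0,0,0]],[0,[0,2.5,0],[0,0,0]],[0,[0,2.5,0],[0,0,0]],[0,[0,2,0],[0,0,0]],[0,[0,0,0],[0,0,0]]]'
python3 -c "
from zoom import *
look('6')
zoom('top',290,200,36,50,11,'pics/z3.png',1.8)
zoom('side',225,210,60,50,6.6,'pics/z4.png',1.2)"
```

```text
time_s: 9.55
ee_pos: [524.9, -194.5, 60.5]
ee_rot: [-75.0, 0.1, -82.6]
force: [-0.3, 0.1, -3.2]
gripper_width: 13.3
tcp in bed [14.681  0.202 26.426] plate z 8.926246506968361 [-75.041   0.086 -82.636] want [-75.    -0.   -82.67]
```

View pics/z3.png

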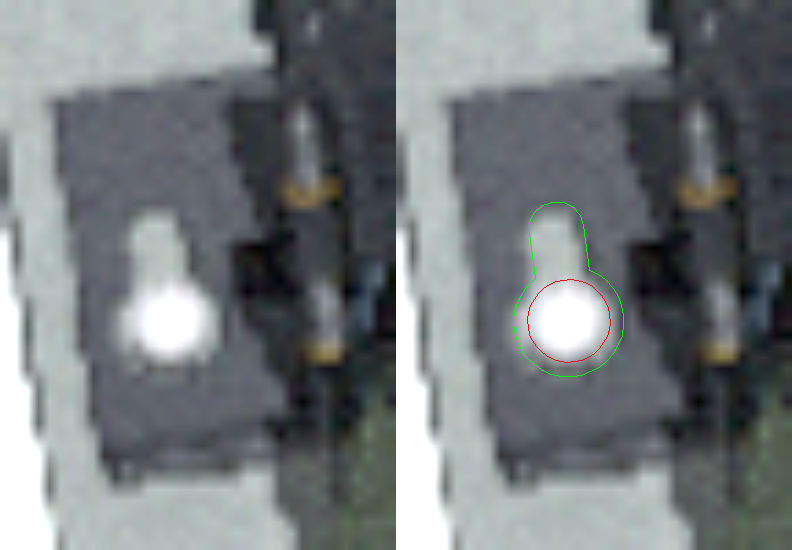

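View pics/z4.png

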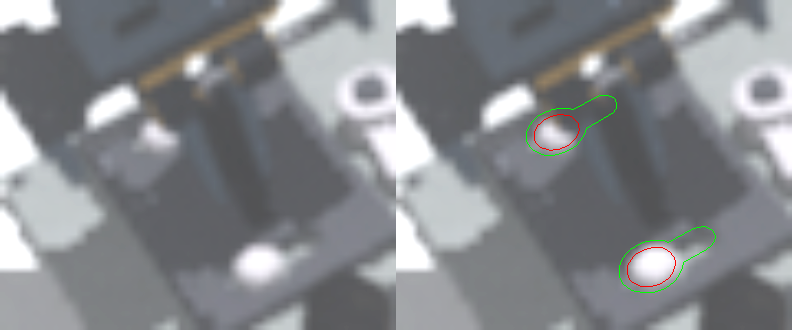

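Both stud heads (about (168,322) top, (260,263) side) sit inside their round ends with no contact force; pressing on down.

```bash
python3 -m handwheel '[[0,[0,1,0],[0,0,0]],[0,[0,1,0],[0,0,0]],[0,[0,1,0],[0,0,0]],[0,[0,1,0],[0,0,0]],[0,[0,1,0],[0,0,0]],[0,[0,1,0],[0,0,0]],[0,[0,1,0],[0,0,0]],[0,[0,1,0],[0,0,0]],[0,[0,0,0],[0,0,0]],[0,[0,0,0],[0,0,0]]]'
python3 -c "
from plan import *
print(tobed(cur()[0])-[0,0,17.5],env.state()['force'],env.state()['torque'])"
```

```text
time_s: 10.58
ee_pos: [526.2, -194.4, 56.6]
ee_rot: [-74.9, 0.0, -82.6]
force: [-15.6, 0.1, 25.6]
gripper_width: 13.4
[14.996  0.077  4.768] [-15.644   0.087  25.571] [ 0.129  1.646 -0.022]
```

```bash
python3 -c "
from zoom import *
look('7')
zoom('top',290,200,36,50,11,'pics/z5.png',1.8)
crop('side',225,200,80,66,9,'pics/z6.png')"
```

```text
tcp in bed [14.996  0.077 22.268] plate z 4.76818011455309 [-74.931   0.022 -82.597] want [-75.    -0.   -82.67]
```

View pics/z5.png

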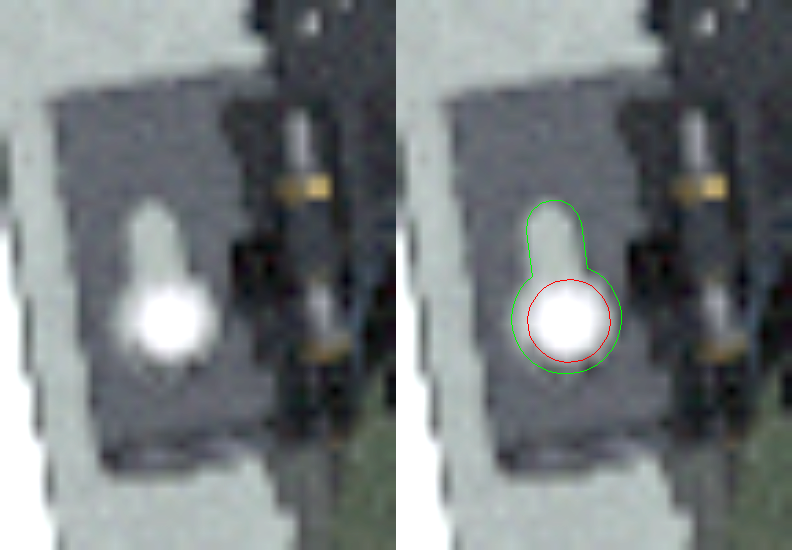

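View pics/z6.png

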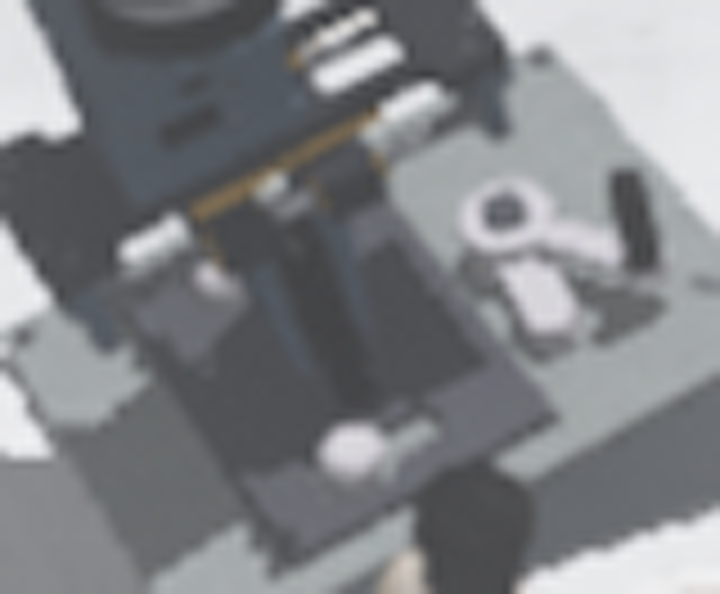

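View pics/side_7.png

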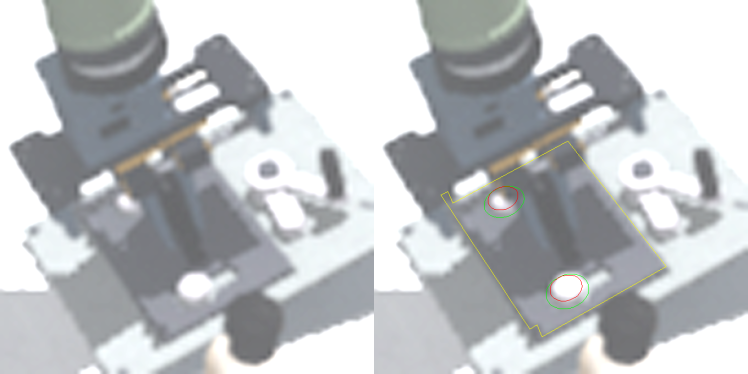

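```bash
python3 -m handwheel '[[0,[0,-2,0],[0,0,0]],[0,[0,0,0],[0,0,0]],[0.35,[0,0,0],[0,0,0]],[0.35,[0,0,0],[0,0,0]],[0.35,[0,0,0],[0,0,0]],[0.35,[0,0,0],[0,0,0]],[0.35,[0,0,0],[0,0,0]],[0.35,[0,0,0],[0,0,0]],[0.35,[0,0,0],[0,0,0]],[0.35,[0,0,0],[0,0,0]]]'
python3 -c "
from zoom import *
look('8')
print(env.state()['force'],env.state()['torque'])
zoom('top',290,200,36,50,11,'pics/z7.png',1.8)
crop('side',225,200,80,66,9,'pics/z8.png')"
```

```text
time_s: 11.62
ee_pos: [526.6, -194.4, 55.2]
ee_rot: [-75.0, 0.1, -82.6]
force: [0.7, -0.4, -0.2]
gripper_width: 32.5
tcp in bed [14.984  0.041 20.859] plate z 3.359446695476784 [-74.999   0.059 -82.641] want [-75.    -0.   -82.67]
[-0.744  0.217 -0.219] [-0.09   0.182  0.031]
```

View pics/z7.png

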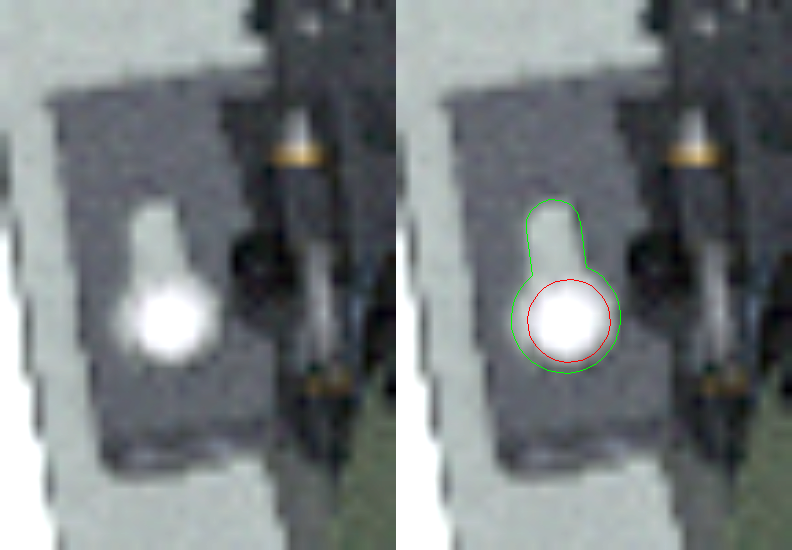

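View pics/z8.png

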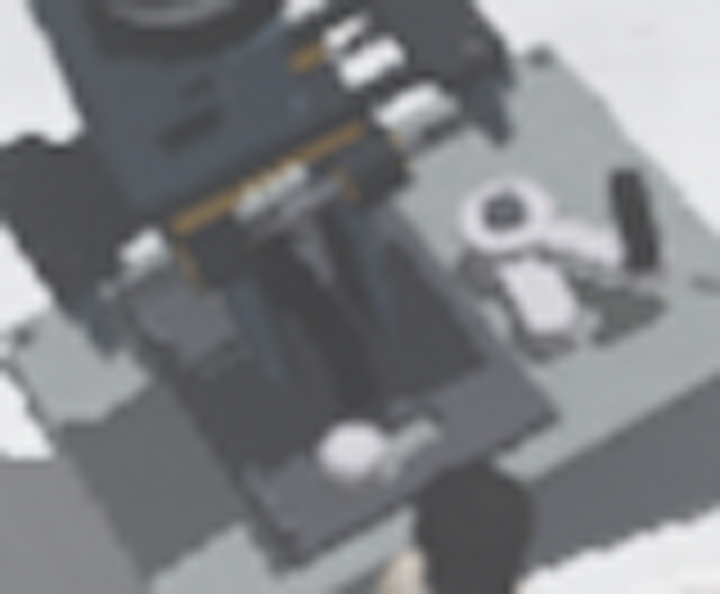

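Plate has settled flat with both heads through. Regrip, then slide down.

```bash
python3 -m handwheel '[[0,[0,0,0],[0,0,0]],[0,[0,0,0],[0,0,0]],[0,[0,0,0],[0,0,0]],[0,[0,0,0],[0,0,0]],[0,[0,0,0],[0,0,0]],[0,[0,0,0],[0,0,0]],[0,[0,0,0],[0,0,0]],[0,[0,0,0],[0,0,0]],[0,[0,0,-2],[0,0,0]],[0,[0,0,-2],[0,0,0]]]' 30
python3 -c "
from plan import *
print(tobed(cur()[0]),env.state()['force'],env.state()['torque'])"
```

```text
time_s: 12.65
ee_pos: [522.8, -195.0, 54.3]
ee_rot: [-75.0, 0.0, -82.6]
force: [-0.2, -0.1, 0.4]
gripper_width: 13.8
[11.081 -0.042 20.992] [-0.179 -0.141  0.383] [-0.1    0.112  0.013]
```

```bash
python3 -m handwheel '[[0,[0,0,-3],[0,0,0]],[0,[0,0,-3],[0,0,0]],[0,[0,0,-3],[0,0,0]],[0,[0,0,-3],[0,0,0]],[0,[0,0,-3],[0,0,0]],[0,[0,0,-3],[0,0,0]],[0,[0,0,-3],[0,0,0]],[0,[0,0,-3],[0,0,0]],[0,[0,0,-2],[0,0,0]],[0,[0,0,0],[0,0,0]]]'
python3 -c "
from zoom import *
print(tobed(cur()[0]),env.state()['force'],env.state()['torque'])
look('9')
zoom('top',290,200,36,50,11,'pics/z9.png',1.8)
crop('side',225,200,80,66,9,'pics/z10.png')"
```

```text
time_s: 13.48
ee_pos: [498.2, -198.2, 47.8]
ee_rot: [-74.9, 0.1, -82.7]
force: [2.6, -0.1, -0.1]
gripper_width: 14.0
[-14.647  -0.05   21.107] [ 2.627 -0.057 -0.07 ] [ 0.148 -0.217 -0.095]
tcp in bed [-14.647  -0.05   21.107] plate z 3.6066211185424564 [-74.924   0.059 -82.71 ] want [-75.    -0.   -82.67]
```

View pics/z9.png

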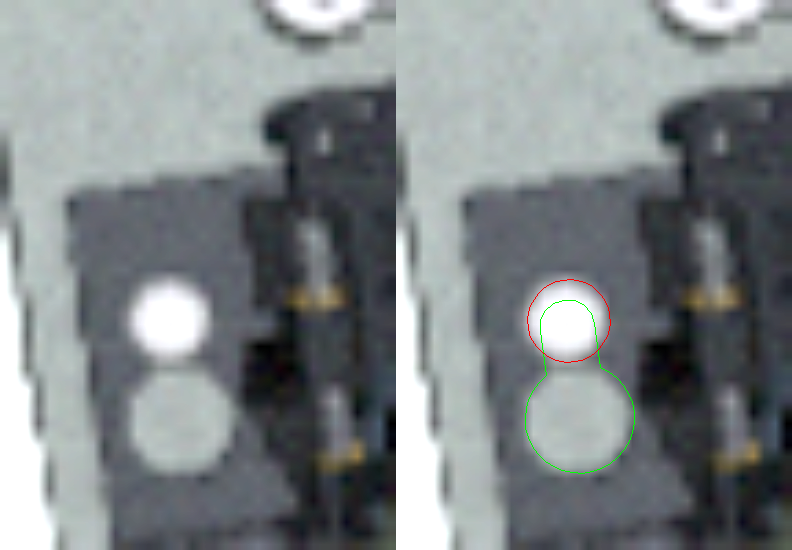

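View pics/z10.png

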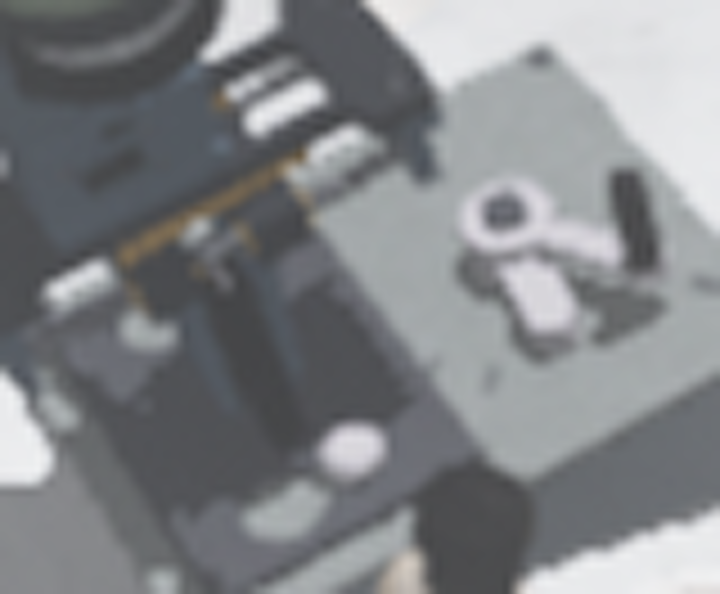

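Studs are in the slots (head at (168,320), empty round end at (180,420) in the top crop). A few mm more to seat it on the slot ends.

```bash
python3 -m handwheel '[[0,[0,0,-1],[0,0,0]],[0,[0,0,-1],[0,0,0]],[0,[0,0,-1],[0,0,0]],[0,[0,0,-1],[0,0,0]],[0,[0,0,-0.5],[0,0,0]],[0,[0,0,0],[0,0,0]],[0,[0,0,0],[0,0,0]],[0,[0,0,0],[0,0,0]],[0,[0,0,0],[0,0,0]],[0,[0,0,0],[0,0,0]]]'
python3 -c "
from plan import *
print(tobed(cur()[0]),env.state()['force'],env.state()['torque'])"
```

```text
time_s: 14.52
ee_pos: [497.7, -198.7, 48.1]
ee_rot: [-74.6, -0.0, -82.8]
force: [13.8, 8.2, 0.6]
gripper_width: 14.0
[-15.076  -0.486  21.58 ] [13.829  8.171  0.58 ] [ 1.485 -2.205  0.266]
```

```bash
python3 -m handwheel '[[0,[0,0,1.5],[0,0,0]],[0,[0,0,1.5],[0,0,0]],[0,[0,0,0],[0,0,0]],[0.5,[0,0,0],[0,0,0]],[0.5,[0,0,0],[0,0,0]],[0.5,[0,0,0],[0,0,0]],[0.5,[0,0,0],[0,0,0]],[0.5,[0,0,0],[0,0,0]],[0.5,[0,-3,0],[0,0,0]],[0.5,[0,-10,0],[0,0,0]]]'
python3 -m handwheel '[[0.5,[0,-20,0],[0,0,0]],[0.5,[0,-20,0],[0,0,0]],[0.5,[0,-20,0],[0,0,0]],[0.5,[0,-20,0],[0,0,0]],[0.5,[0,-20,0],[0,0,0]],[0.5,[0,-20,0],[0,0,0]],[0.5,[0,0,0],[0,0,0]],[0.5,[0,0,0],[0,0,0]],[0.5,[0,0,0],[0,0,0]],[0.5,[0,0,0],[0,0,0]]]'
python3 -c "
from zoom import *
p,R=cur();print(tobed(p),R.as_euler('xyz',degrees=True))
a=[bedpt(96,0,22)]+[bedpt(96+60*np.cos(np.radians(t)),60*np.sin(np.radians(t)),64) for t in (-50,-59,-67)]
crop('top',290,170,80,60,9,'pics/z11.png',P('top',np.array(a)))
crop('side',235,190,80,60,9,'pics/z12.png',P('side',np.array(a)))"
```

```text
time_s: 15.35
ee_pos: [492.0, -198.3, 58.8]
ee_rot: [-75.1, 0.2, -82.6]
force: [0.1, 0.9, 0.8]
gripper_width: 45.6
time_s: 16.18
ee_pos: [461.6, -202.4, 174.6]
ee_rot: [-75.1, 0.1, -82.6]
force: [-0.7, 0.3, -0.7]
gripper_width: 45.9
[-17.375   0.364 153.145] [-75.094   0.128 -82.639]
```

View pics/z11.png

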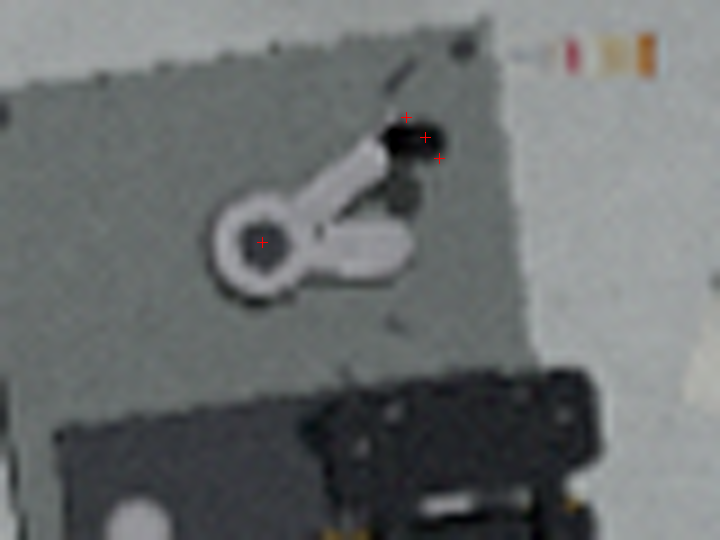

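View pics/z12.png

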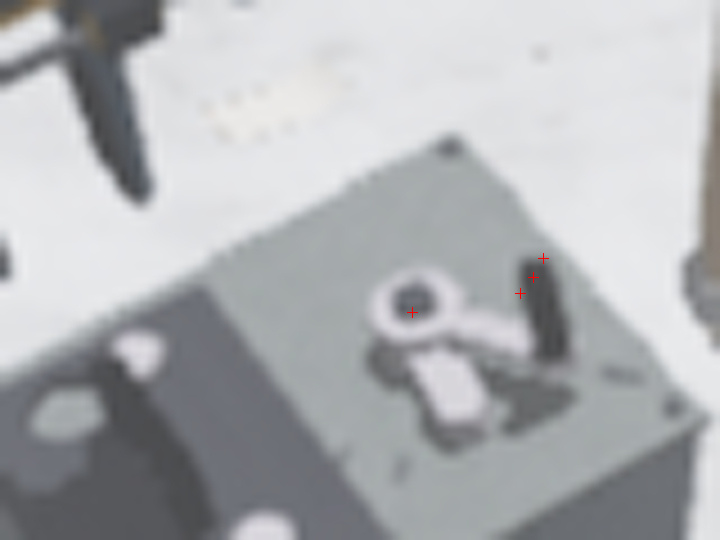

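```bash
python3 - <<'E'
from plan import *
def tt(p):return (p[0]/9+290-.5,p[1]/9+170-.5)
def ss(p):return (p[0]/9+235-.5,p[1]/9+190-.5)
for nm,a,b in (("pin top",(434,142),(536,265)),("axis",(263,244),(416,301)),):
    X,e=tri(tt(a),ss(b));q=tobed(X);print(nm,X,e,q,np.degrees(np.arctan2(q[1],q[0]-96)))
for n in("top","side"):
    r=env.masks_of(n,"lever_pin");print([(x["p"],x["location"]) for x in r])
E
```

```text
pin top [ 627.701 -234.878  132.547] 3.256795004618585 [126.87  -53.004  70.928] -59.78278227151652
axis [ 603.904 -184.201   82.114] 3.009402862299263 [97.265  0.295 26.648] 13.129248164897271
[(0.52, [324.8, 194.8])]
[(0.53, [286.3, 227.2])]
```

```bash
python3 -m handwheel '[[0.5,[5.3,4.3,14.2],[0,0,0]],[0.5,[5.3,4.3,14.2],[0,0,0]],[0.5,[5.3,4.3,14.2],[0,0,0]],[0.5,[5.3,4.3,14.2],[0,0,0]],[0.5,[5.3,4.3,14.2],[0,0,0]],[0.5,[5.3,4.3,14.2],[0,0,0]],[0.5,[5.3,4.3,14.2],[0,0,0]],[0.5,[5.3,4.3,14.2],[0,0,0]],[0.5,[5.3,4.3,14.2],[0,0,0]],[0.5,[5.3,4.3,14.2],[0,0,0]]]' 15
python3 -c "
from zoom import *
p,R=cur();print(tobed(p),R.as_euler('xyz',degrees=True))
crop('side',235,170,80,70,8,'pics/z13.png',P('side',np.array([p])))
crop('top',290,160,80,70,8,'pics/z14.png',P('top',np.array([p])))"
```

```text
time_s: 17.22
ee_pos: [616.8, -236.4, 169.9]
ee_rot: [-75.1, 0.1, -82.6]
force: [-0.1, 1.0, 0.3]
gripper_width: 45.8
[125.875 -53.097 109.891] [-75.059   0.097 -82.635]
```

View pics/z13.png

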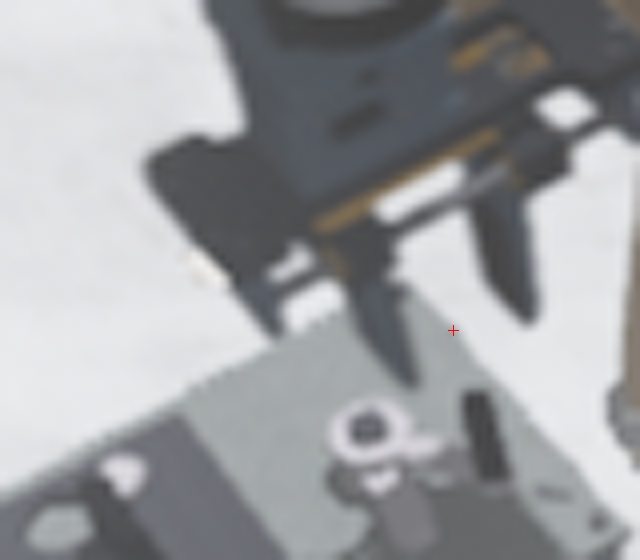

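View pics/z14.png

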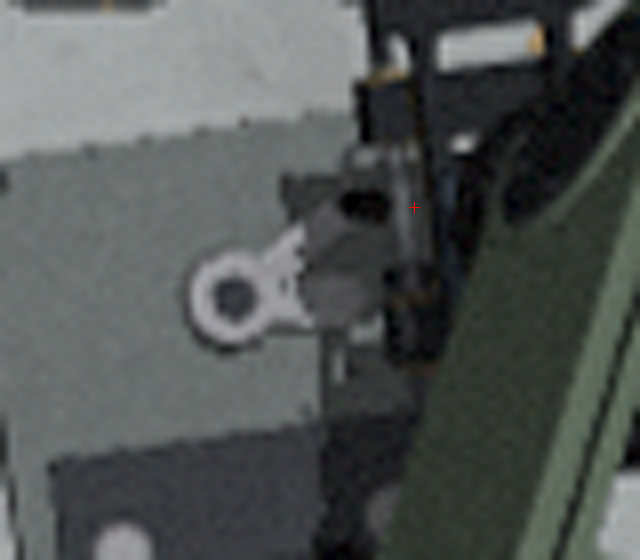

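```bash
python3 -c "
from zoom import *
p,R=cur()
for z in (69,25): print(z,(P('top',bedpt(125.9,-53.1,z))-[290,160]+.5)*8,(P('side',bedpt(125.9,-53.1,z))-[235,170]+.5)*8)
print((P('top',bedpt(125.9,-43.1,69))-[290,160]+.5)*8)
print((P('top',bedpt(135.9,-53.1,69))-[290,160]+.5)*8)
"
```

```text
69 [[385.946 204.356]] [[471.37 401.24]]
25 [[357.879 201.402]] [[490.239 474.387]]
[[359.886 208.109]]
[[382.509 178.099]]
```

```bash
python3 -m handwheel '[[0.5,[-0.2,7.5,0],[0,0,0]],[0.5,[-0.2,7.5,0],[0,0,0]],[0.5,[-0.2,7.5,0],[0,0,0]],[0.5,[-0.2,7.5,0],[0,0,0]],[0.5,[-0.2,7.5,0],[0,0,0]],[0.5,[-0.2,7.5,0],[0,0,0]],[0.5,[-0.2,7.5,0],[0,0,0]],[0.5,[-0.2,7.5,0],[0,0,0]],[0.5,[-0.2,7.5,0],[0,0,0]],[0.5,[-0.2,7.5,0],[0,0,0]]]' 15
python3 -m handwheel '[[0,[0,0,0],[0,0,0]],[0,[0,0,0],[0,0,0]],[0,[0,0,0],[0,0,0]],[0,[0,0,0],[0,0,0]],[0,[0,0,0],[0,0,0]],[0,[0,0,0],[0,0,0]],[0,[0,0,0],[0,0,0]],[0,[0,0,0],[0,0,0]],[0,[0,0,0],[0,0,0]],[0,[0,0,0],[0,0,0]]]'
python3 -c "
from zoom import *
p,R=cur();print(tobed(p),R.as_euler('xyz',degrees=True))
crop('side',235,170,80,70,8,'pics/z15.png',P('side',np.array([p])))
crop('top',290,160,80,70,8,'pics/z16.png',P('top',np.array([p])))"
```

```text
time_s: 18.15
ee_pos: [635.3, -231.8, 97.6]
ee_rot: [-75.0, 0.1, -82.6]
force: [-0.2, 0.0, -0.1]
gripper_width: 45.5
time_s: 18.98
ee_pos: [635.6, -232.1, 99.0]
ee_rot: [-74.9, 0.0, -82.7]
force: [0.2, -0.5, 1.9]
gripper_width: 13.9
[126.057 -51.3    36.393] [-74.922   0.008 -82.651]
```

View pics/z15.png

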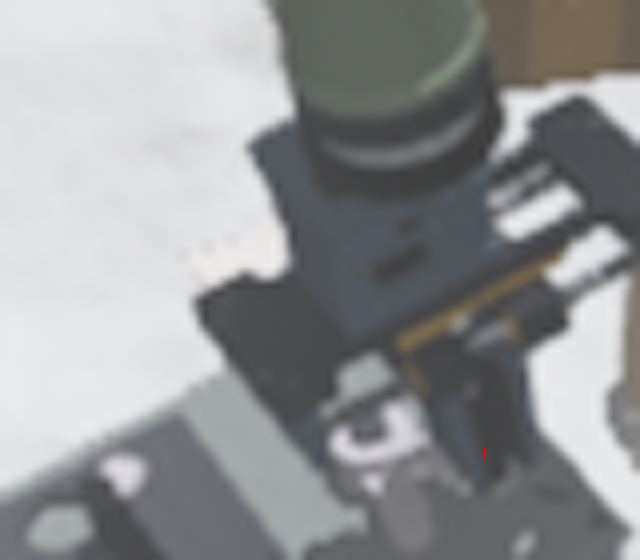

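View pics/z16.png

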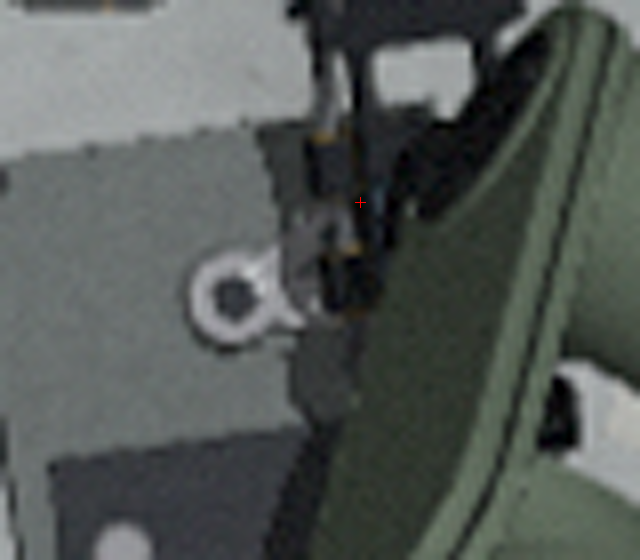

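```bash
python3 -c "
import numpy as np
t=np.radians(np.r_[-60:-141:-5.]);x=60*np.cos(t);y=60*np.sin(t)
for i in range(16): print(i+1,'tool x %.1f z %.1f'%(-(y[i+1]-y[i]),x[i+1]-x[i]))"
```

```text
1 tool x 2.4 z -4.6
2 tool x 2.0 z -4.8
3 tool x 1.6 z -5.0
4 tool x 1.1 z -5.1
5 tool x 0.7 z -5.2
6 tool x 0.2 z -5.2
7 tool x -0.2 z -5.2
8 tool x -0.7 z -5.2
9 tool x -1.1 z -5.1
10 tool x -1.6 z -5.0
11 tool x -2.0 z -4.8
12 tool x -2.4 z -4.6
13 tool x -2.8 z -4.4
14 tool x -3.2 z -4.2
15 tool x -3.5 z -3.9
16 tool x -3.9 z -3.5
```

```bash
python3 -m handwheel '[[0,[2.4,0,-4.6],[0,0,0]],[0,[2.0,0,-4.8],[0,0,0]],[0,[1.6,0,-5],[0,0,0]],[0,[1.1,0,-5.1],[0,0,0]],[0,[0.7,0,-5.2],[0,0,0]],[0,[0.2,0,-5.2],[0,0,0]],[0,[-0.2,0,-5.2],[0,0,0]],[0,[-0.7,0,-5.2],[0,0,0]],[0,[0,0,0],[0,0,0]],[0,[0,0,0],[0,0,0]]]' 20
python3 -c "
from zoom import *
p,R=cur();q=tobed(p);print(q,R.as_euler('xyz',degrees=True),np.hypot(q[0]-96,q[1]),np.degrees(np.arctan2(q[1],q[0]-96)))"
```

```text
time_s: 19.92
ee_pos: [597.2, -245.9, 88.3]
ee_rot: [-74.9, -0.1, -82.7]
force: [1.0, -5.9, 3.1]
gripper_width: 13.3
[ 84.855 -60.076  36.403] [-74.937  -0.133 -82.688] 61.10129362263204 -100.50982228792923
```

```bash
python3 -m handwheel '[[0,[-1.1,0,-5.1],[0,0,0]],[0,[-1.6,0,-5],[0,0,0]],[0,[-2,0,-4.8],[0,0,0]],[0,[-2.4,0,-4.6],[0,0,0]],[0,[-2.8,0,-4.4],[0,0,0]],[0,[-3.2,0,-4.2],[0,0,0]],[0,[-3.5,0,-3.9],[0,0,0]],[0,[-3.9,0,-3.5],[0,0,0]],[0,[0,0,0],[0,0,0]],[0,[0,0,0],[0,0,0]]]'
python3 -c "
from zoom import *
p,R=cur();q=tobed(p);print(q,R.as_euler('xyz',degrees=True),np.hypot(q[0]-96,q[1]),np.degrees(np.arctan2(q[1],q[0]-96)))
crop('side',225,190,80,70,8,'pics/z17.png')
crop('top',290,170,80,70,8,'pics/z18.png')"
```

```text
time_s: 20.75
ee_pos: [561.4, -228.5, 79.2]
ee_rot: [-74.9, -0.1, -82.6]
force: [6.1, -4.8, 2.2]
gripper_width: 13.6
[ 50.374 -38.23   36.207] [-74.878  -0.083 -82.64 ] 59.525230810266834 -140.0403989939594
```

View pics/z17.png

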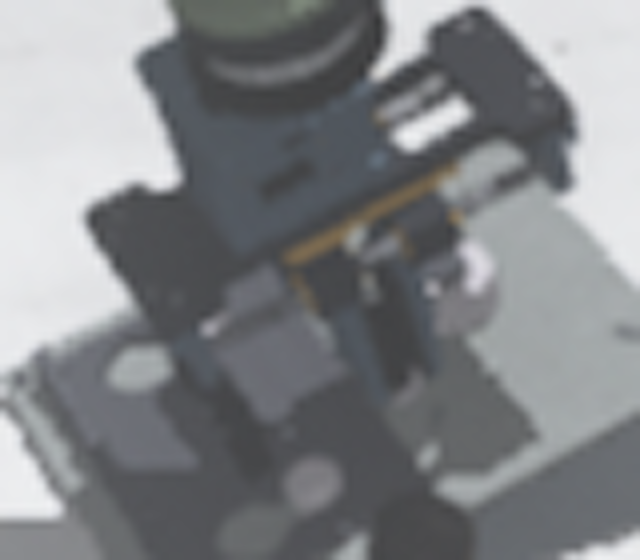

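View pics/z18.png

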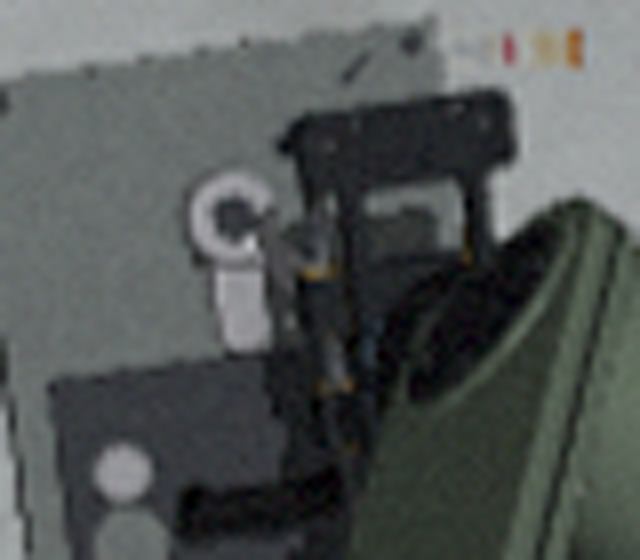

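```bash
python3 -m handwheel '[[0,[-1,0,-0.8],[0,0,0]],[0,[-1,0,-0.8],[0,0,0]],[0,[-0.5,0,-0.4],[0,0,0]],[0,[0,0,0],[0,0,0]],[0,[0,0,0],[0,0,0]],[0,[0,0,0],[0,0,0]],[0,[0,0,0],[0,0,0]],[0,[0,0,0],[0,0,0]],[0,[0,0,0],[0,0,0]],[0,[0,0,0],[0,0,0]]]'
python3 -c "
from zoom import *
p,R=cur();q=tobed(p);print(q,np.hypot(q[0]-96,q[1]),np.degrees(np.arctan2(q[1],q[0]-96)))"
python3 -m handwheel '[[0,[1,0,0.8],[0,0,0]],[0,[1,0,0.8],[0,0,0]],[0.35,[0,0,0],[0,0,0]],[0.35,[0,0,0],[0,0,0]],[0.35,[0,0,0],[0,0,0]],[0.35,[0,0,0],[0,0,0]],[0.35,[0,0,0],[0,0,0]],[0.35,[0,0,0],[0,0,0]],[0.35,[0,-5,0],[0,0,0]],[0.35,[0,-5,0],[0,0,0]]]'
python3 -m handwheel '[[0.35,[0,-18,-4],[0,0,0]],[0.35,[0,-18,-4],[0,0,0]],[0.35,[0,-18,-4],[0,0,0]],[0.35,[0,-18,-4],[0,0,0]],[0.35,[0,-18,-4],[0,0,0]],[0.35,[0,-20,-20],[0,0,0]],[0.35,[0,-20,-25],[0,0,0]],[0.35,[0,-20,-30],[0,0,0]],[0.35,[0,-20,-30],[0,0,0]],[0.35,[0,0,-20],[0,0,0]]]'
python3 -c "
from zoom import *
print(cur()[0],env.state()['force'])
a=[bedpt(96,0,26.5),bedpt(96+60*np.cos(np.radians(-140)),60*np.sin(np.radians(-140)),68.5)]
crop('side',225,190,80,70,8,'pics/z19.png',P('side',np.array(a)))
crop('top',285,180,80,70,8,'pics/z20.png',P('top',np.array(a)))"
```

```text
time_s: 21.68
ee_pos: [561.4, -228.4, 79.3]
ee_rot: [-74.7, -0.3, -82.7]
force: [10.3, -9.2, -2.5]
gripper_width: 13.2
[ 50.393 -38.128  36.31 ] 59.44550982617241 -140.10405276771397
time_s: 22.52
ee_pos: [557.4, -227.6, 88.3]
ee_rot: [-75.0, 0.1, -82.6]
force: [1.0, 0.7, -0.3]
gripper_width: 32.0
time_s: 23.35
ee_pos: [373.8, -252.4, 218.5]
ee_rot: [-74.8, -0.3, -82.7]
force: [0.4, 0.1, 0.2]
gripper_width: 31.9
[ 373.843 -252.43   218.488] [0.418 0.066 0.236]
```

View pics/z19.png

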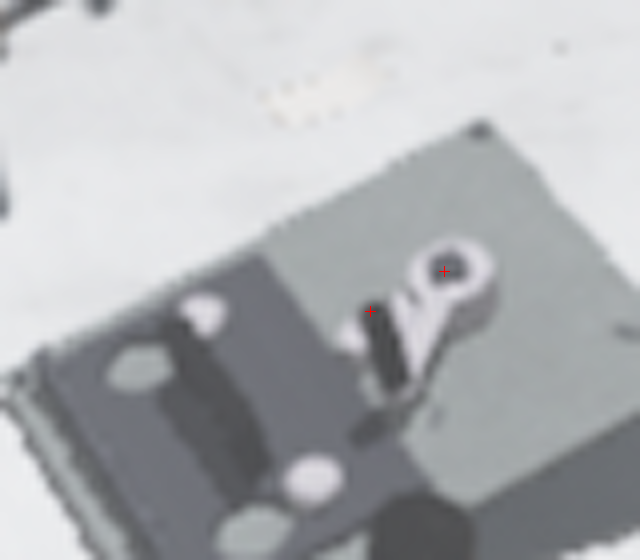

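View pics/z20.png

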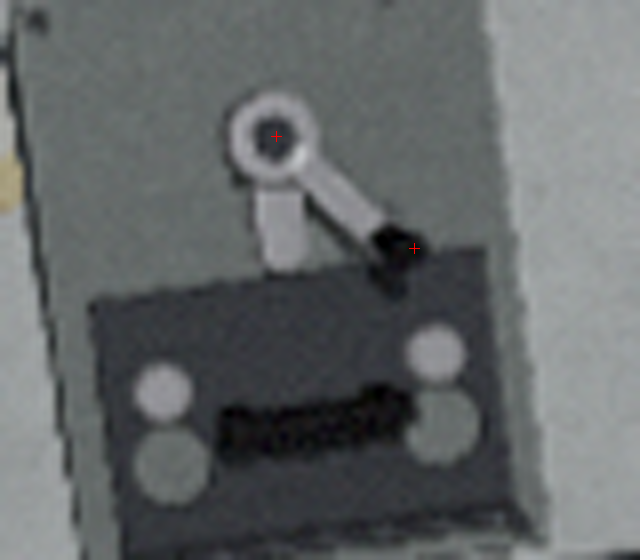

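Lever pin sits at the predicted −140° (crop (372,308) side, (412,245) top). The nose at (285,265) is just behind the plate's upper edge, both studs are in the slots, and the gripper is clear. Quick check on the bystanders, then hand in.

```bash
python3 - <<'E'
from h import *
a=cv2.imread("pics/side0.png");b=cv2.cvtColor(env.grab_frame("side"),cv2.COLOR_RGB2BGR)
for n,(x,y,w,h) in {"bottle_right":(265,250,25,70),"can":(290,265,28,30),"bottle_front":(312,175,22,58),"tape":(190,143,28,20),"gauge":(227,148,12,16)}.items():
    print(n,np.abs(a[y:y+h,x:x+w].astype(int)-b[y:y+h,x:x+w]).mean())
s=env.state();print(s["time_s"],s["force"],np.abs(s["qvel"]).max())
print(env.job_done())
E
```

```text
bottle_right 2.564
can 0.46785714285714286
bottle_front 0.6781609195402298
tape 28.70297619047619
gauge 1.1527777777777777
23.5 [ 0.72  -0.542 -0.358] 2.019945437846376
the job is handed in; nothing more can be done
None
```

```bash
python3 -c "
from h import *
crop('side',100,60,200,150,4,'pics/end.png')"
```

```text
the job is handed in; nothing more can be done
```

The stop plate is fitted, slid home and locked, and the job was handed in at 23.5 s of the 61 s allowed. No verdict was reported.

**Steps:**
- **Fitting:** I gripped the plate by its handle, aligned the keyholes over the studs by camera and pressed down to about 30 N. I then let go so the plate could settle flat.
- **Sliding home:** I gripped it again and slid it down the slope until it stopped at bed x = −15.1 mm with about 16 N against the stop.
- **Locking:** I turned the lever by its pin along its arc from about −60° to −140.1°, where it stopped. I then let go and backed the arm away.

**Last checks:** Both studs are in the narrow slots, the ring's nose is just behind the plate's upper edge, and the lever is at its locked place. The gripper was open and clear, with less than 1 N on the tool.

**What disagreed or stayed unchecked:**
- **Bed height:** the first camera fit put the bed about 4.5 mm too low. The contact height and a later camera measurement agreed on the higher value. I judged that the plate lies flat from the pictures and the contact, not by measuring it.
- **Tape roll:** comparing the first and last side pictures showed no real change at the two bottles, the can or the gauge block, but a large change at the tape roll. I think the arm was in front of it. It looked in place in the pictures from the pick-up, and no later move went near it. I handed the job in within the same script, so I could not look again.
- **Arm at hand-in:** a joint was still settling at about 2°/s, clear of everything.

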